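# Load a laptop supply into the burn-in nest and set the soak timer

### The arm

A 7-joint arm with a two-finger parallel gripper is mounted at the origin on a cart in front of the work surface, level with it; the furniture and walls round the work are solid. World frame = base frame: x ahead of the robot, y to its left, z up, the work surface at z = 0. Lengths are in m, angles in rad, forces in N, time in s.
With the tool pointing down it reaches from about 0.425 to 0.875 m from the base axis. Payload 8.4 kg.
Tool frame: the origin (TCP) lies on the centre line of the jaws, within the pads' length; the fingertips stand 25 mm ahead of it and the grasp point (between the pads) lies 6 mm ahead of it; z points along the fingers, y is the line along which they close (so a half turn about z gives the same grasp; the last joint's range is limited). The gripper opens to 85 mm and grips with 20 to 120 N. Pads are 22 mm wide; open, the fingers measure 114 mm over their backs; the gripper's body (76 mm by 85 mm) begins 54 mm behind the grasp point. The pads swing forward as they close: fully open they stand 13 mm farther back than shut.
Start: joints at [1.175, 0.333, 0.04, 1.465, -0.013, 1.343, -0.059], TCP at [0.19, -0.622, 0.256] pointing down, gripper open.
Joint ranges: [-2.58, 2.58], [-0.38, 2.09], [-1.3, 1.39], [0.25, 2.4], [-1.5, 4.64], [0.08, 2.09], [-2.65, 2.65]. Speed limits (rad/s): [2.22, 2.22, 2.79, 2.79, 3.14, 3.14, 3.14].

### API

Orientations are given as a unit quaternion [w, x, y, z].
In Python, from plant import arm, snapshot, models gives the robot as it stands. The module is installed in compiled form; this text tells all that it offers.
- The arm moves only by the shell command python3 -m crank 'ROWS' [FORCE]. ROWS is JSON, a list of rows, each a list of 5 numbers: the opening, from 0 (shut) to 1 (fully open), then the shift along the world's x, y, z in mm, then the turn about the world's z in rad. A call has 1 to 10 rows; each row shifts and turns the commanded pose from where the row before left it; what a row does not reach is not made up. A row lasts 1/8 s, in which the tool goes at most 62.5 mm and 10.7 degrees, less where a joint would pass 70% of its speed; a pose out of reach is approached as far as the arm can. A call with a gripper value outside its range is refused whole. The fingers move at their own pace and stop on an object; FORCE is the grip in N (left out, the last holds). Time passes only in rows, so rows that do not move let the fingers close. It gives the time, the measured TCP pose, the force, the opening and the grip force at its end, in the units of the state.
- arm.sense(): the state, without advancing time (a new reading comes with each control period).
- snapshot(name): name is "scene" or "top"; returns a dict with "image" (400x640x3 uint8, red, green, blue), "K" (3x3 intrinsics, pixels), "pose" (4x4, takes a point from camera to world coordinates). Camera axes: x right, y down, z forward; pixel columns grow to the right and rows downward; lengths in m; the calibration is good to about 2 mm. A picture is of the moment at which its call begins. There is no depth.
- arm.finish_job(): hands the job in; it is judged then, once.
Trained networks look in a picture, given as the dict that the camera call returned (one of the last four; its "shot" number tells which), for a name from the list of things; names that differ only in an ending like _2 or _b are one class to them, and where a whole thing is asked for, a point or a joint stands for the part that bears it (a point fixed in the world has none). Each returns a list of dicts, best first, with "confidence" (0 to 1); they miss things now and then, are a little off and sometimes report something else, mostly with a low value. They report only what shows in the picture. A call takes as long as a camera call.
- models.outline_of(picture, target): "mask" (400x640 bool, what is visible of it) and "bbox" ([left, top, width, height] as shares, 0 to 1, of the picture: columns of its width, rows of its height, round what is visible of it).
- models.mark_of(picture, target): "centre" ([row, column] as shares, 0 to 1, of the picture: columns of its width, rows of its height: a listed point, or the origin of a listed thing).
The state is a dict: "time": time; "qpos": joint angles; "joint_vel": joint speeds; "joint_efforts": joint torques, N m; "eef_pos": TCP position; "tcp_rot": TCP orientation; "ft_force": force on the tool from outside, world axes, zero at the start; "ft_torque": the same for the moment, N m; "grip_width": finger opening in m; "grasp_force": force on a finger pad.
Only numpy, scipy, OpenCV 4.12 (cv2) and the standard library are available. Lean on these libraries where they do the work, as an engineer would, in place of code of your own. Each camera call takes 0.05 s, during which the arm holds its last target. There are 200 camera calls.

### The job

Get the black laptop supply ready for its burn-in. First lay it flat, fully down between the corner guides of the nest, and let go; then swing the red-ended hold-down bar over it until the bar rests fully home in its catch. After that roll the timer's knurled thumbwheel by its edge until 6 stands centred in the window, and only then press the green start button fully in and let it come back; leave the cutters, the marker and the capacitor undisturbed.

Things in the scene. Friction and masses are not known exactly. Their poses are not given: they have to be found in the camera images.
- brick_center (a point): Centre of the loose laptop supply, a black box 145 (its x) x 65 (its y) x 32 (z) mm, about 0.45 kg, lying flat on the bench, long side roughly left-right. The point is 16 mm above its underside. Grasp it across the 65 mm width from above. Its place and the timer's may be exchanged.
- nest_seat (a point): Centre of the nest's seat floor, 20 mm above the bench; z up, x along the nest's long side (roughly away from the robot). Fixed aluminium plate 176 (x) x 100 (y) mm; four L-shaped grey corner guides 16 mm high enclose 153 x 73 mm; the long sides are open from x = -60 to +60 mm. The supply lies along x, either way round; seated, its centre is 16 mm above this point.
- catch (a point): Middle of the catch fork on the nest's -y side, at the bar's closed height. Seen from nest_seat, the fork stands at x = -66 to -34, y = -62 to -50 mm, 67 mm high over the bench, and the hinge post opposite at the same x, y = 49 to 65 mm, 69 mm high. Keep the fingers clear of both when laying the supply in: grasp it at its centre or a little to the nest's +x side.
- hold_bar (a joint): Angle of the hold-down bar on its hinge: 0 = closed, level over the supply and resting in the catch fork (a firm stop); about 1.57 = upright, up to 1.9 = leaning out to the nest's +y side. The hinge is stiff (about 0.06 N m): the bar stays wherever it is left, so it must be pushed right down.
- bar_hinge (a point): Point on the hinge axis of the bar, fixed to the nest, in the middle of the bar's width, 61 mm above the bench; axes as the nest's, so the hinge axis is its x. At angle q the bar runs from here in the direction (0, -cos q, sin q) of these axes. Steel bar 16 mm wide, 10 mm thick (5 mm either side of the line); closed, its underside is 4 mm above the supply.
- bar_grip (a point): Middle of the red end grip of the bar, 20 x 30 x 14 mm, 130 mm from the hinge axis; moves with the bar. The grip reaches from 115 to 145 mm from the hinge.
- wheel (a joint): Angle of the thumbwheel: 0.628 rad per digit, so digit = angle / 0.628; 6 stands centred in the window at 3.770. It grows when the top of the wheel is rolled away along the timer's +x (away from the robot). Stops just beyond 0 and 9. No clicks; turns with about 0.07 N m and stays where left. Pinched by its sides between pads kept upright it turns by less than the swept angle (about 0.7): repeat.
- wheel_top (a point): Topmost point of the knurled wheel rim, fixed to the timer: the wheel is a black and grey disc 94 mm across and 16 mm thick (along the timer's y), with plain flat sides and fine ridges on its edge, standing out of a slot in the timer's flat top by 15.5 mm. Axes as the timer's: x the way the rim rolls, z up.
- wheel_axis (a point): Centre of the thumbwheel on its turning axis (along y), 47.5 mm below wheel_top, inside the timer.
- window (a point): Centre of the window in the timer's top, 84 mm above the bench and 26 mm from the wheel along y; the digits on the white drum show here, upright as seen from the robot. The fixed blue timer is 105 (x) x 135 (y) x 84 mm; its flat top round the wheel is bare but for a 1.5 mm window frame.
- start (a joint): Travel of the start button in m: 0 = out, 0.006 = fully in (stop). Spring return, 5 N fully in.
- start_top (a point): Centre of the top of the green start button, 26 mm across, on the timer's top, 79 mm from the wheel along the timer's +y; pressed straight down.
- cutter_center (a point): Centre of the loose side cutters, dark blue handles, 46 x 121 x 10 mm, at the bench's near edge. Bystander.
- marker_center (a point): Centre of the loose black marker pen, 13 x 134 x 14 mm, in front of the big power supply. Bystander.
- capacitor_center (a point): Centre of the loose brown standing capacitor, 35 mm across, 58 mm tall, behind the nest. Bystander.

How it is judged:
On the way, in this order (a step that is already met when the one before it is completed fails the run):
1. the supply lies flat between the nest's corner guides, released, with the bar still open (x of brick_center in the frame of nest_seat between -0.008 and 0.008 m and y of brick_center in the frame of nest_seat between -0.008 and 0.008 m and z of brick_center in the frame of nest_seat between 0.011 and 0.021 m and angle between the x axis of brick_center and the x axis of nest_seat, either way round below 0.12 rad and angle between brick_center's own z axis and vertical below 0.06 rad and contact force between the fingers and brick below 0.2 N and value of joint hold_bar above 1 rad), for 0.2 s.
2. the hold-down bar is closed into its catch over the supply (x of brick_center in the frame of nest_seat between -0.008 and 0.008 m and y of brick_center in the frame of nest_seat between -0.008 and 0.008 m and z of brick_center in the frame of nest_seat between 0.011 and 0.021 m and angle between the x axis of brick_center and the x axis of nest_seat, either way round below 0.12 rad and angle between brick_center's own z axis and vertical below 0.06 rad and value of joint hold_bar below 0.06 rad), for 0.2 s.
3. the thumbwheel shows 6 centred in the window, released (value of joint wheel between 3.63 and 3.91 rad and contact force between the fingers and timer below 0.2 N), for 0.2 s.
4. the start button is pressed fully in (value of joint start above 0.0045 m and value of joint wheel between 3.63 and 3.91 rad), for 0.05 s.
At the end, for the whole second after the job is handed in: Supply at rest in the nest (within 8 mm of its centre, turned < 0.12 rad, flat within 0.06 rad), bar closed within 0.06 rad, wheel within 0.14 rad of digit 6 (3.63 to 3.91), start button back out (< 1.5 mm), cutters, marker and capacitor within 20 mm of their places (all of step 2 and value of joint wheel between 3.63 and 3.91 rad and value of joint start below 0.0015 m and linear speed of brick below 0.02 m/s and distance of each of cutter_center, marker_center, capacitor_center from where it was at the start of the episode below 0.02 m); the robot touches nothing.
It fails at once if the start button is pressed before 6 stands in the window (value of joint start above 0.0045 m and (value of joint wheel above 3.91 rad or value of joint wheel below 3.63 rad)).
It fails at once if the cutters, the marker or the capacitor is disturbed (moved more than 20 mm, or the capacitor tipped) (distance of any of cutter_center, marker_center, capacitor_center from where it was at the start of the episode above 0.02 m or angle between capacitor_center's own z axis and vertical above 0.5 rad).
It also fails if it takes over 72 s, if anything falls off the work surface, if the arm or the gripper's body presses on something with over 40 N, if the wrist force passes 120 N, or if a joint passes its speed limit or range.

## Working session

There is one attempt and no reset: what is moved stays moved. The work goes in short steps, Python scripts to look and compute and a shell command to move; the robot and the scene stay as the last step left them, time stands still between calls to the robot, and variables do not carry over. Pictures are saved under pics/ and viewed, at most 10 in all, crops included, and the job is handed in when it is done.

```bash
mkdir -p pics; cat > h.py <<'E'
import numpy as np, cv2
from plant import arm, snapshot, models
def px(p,name):
    r=models.mark_of(p,name)
    return [(round(d['confidence'],2),np.array([d['centre'][1]*640,d['centre'][0]*400])) for d in r[:2]]
def ray(p,uv):
    T=np.array(p['pose']);d=T[:3,:3]@np.linalg.inv(p['K'])@np.array([uv[0],uv[1],1.]);return T[:3,3],d
def atz(p,uv,z):
    o,d=ray(p,uv);return o+d*(z-o[2])/d[2]
def tri(a,ua,b,ub):
    o1,d1=ray(a,ua);o2,d2=ray(b,ub);d1/=np.linalg.norm(d1);d2/=np.linalg.norm(d2)
    s=np.linalg.lstsq(np.c_[d1,-d2],o2-o1,rcond=None)[0]
    x,y=o1+s[0]*d1,o2+s[1]*d2;return (x+y)/2,np.linalg.norm(x-y)
def save(p,f): cv2.imwrite('pics/'+f,p['image'][:,:,::-1])
E
python3 - <<'E'
from h import *
np.set_printoptions(precision=4,suppress=True)
s=snapshot('scene');t=snapshot('top');save(s,'s0.png');save(t,'t0.png')
for p in (s,t): print(p['pose'][:3],p['K'][0,0])
for n in 'brick_center nest_seat catch bar_hinge bar_grip wheel_top window start_top cutter_center marker_center capacitor_center'.split():
    a=px(s,n);b=px(t,n);print(n,a[:1],b[:1],*(tri(s,a[0][1],t,b[0][1]) if a and b else ()))
print(arm.sense())
E
```

```text
[[ 0.7849 -0.4651  0.4094  0.0664]
 [-0.6194 -0.5726  0.5371 -0.4488]
 [-0.0154 -0.6751 -0.7375  0.9482]] 453.5831245049095
[[ 0.0214 -0.998   0.0602  0.4733]
 [-0.9998 -0.0216 -0.0036  0.1465]
 [ 0.0049 -0.0601 -0.9982  0.9467]] 365.0095851796996
brick_center [(0.67, array([248.192, 191.2  ]))] [(0.94, array([226.624, 247.92 ]))] [0.4173 0.3648 0.0338] 0.005858133133871169
nest_seat [(0.73, array([368.512, 269.8  ]))] [(0.92, array([383.616, 211.4  ]))] [ 0.5156 -0.027   0.0135] 0.0014042897825017984
catch [(0.9, array([369.024, 288.88 ]))] [(0.94, array([407.168, 236.28 ]))] [ 0.4586 -0.0808  0.0541] 0.011987570343271333
bar_hinge [(0.94, array([339.2, 253.4]))] [(0.65, array([364.8, 229.8]))] [0.4679 0.0275 0.0644] 0.001352157155931367
bar_grip [(0.55, array([337.984, 216.68 ]))] [(0.62, array([369.792, 228.4  ]))] [0.4709 0.0349 0.1909] 0.0011205650123058773
wheel_top [(0.91, array([307.904, 216.   ]))] [(0.79, array([316.288, 232.4  ]))] [0.4615 0.1432 0.0992] 0.0055386313893158266
window [(0.97, array([298.176, 211.68 ]))] [(0.95, array([304.704, 232.4  ]))] [0.4576 0.1724 0.09
[... 377 characters left out ...]
0.0299] 0.009621631087691066
capacitor_center [(0.59, array([445.376, 249.68 ]))] [(0.78, array([417.6 , 141.92]))] [ 0.6942 -0.1091  0.029 ] 0.0019113434134915485
{'time': 1.2, 'qpos': array([ 1.1748,  0.3332,  0.0399,  1.4654, -0.0134,  1.3433, -0.0585]), 'joint_vel': array([ 0.0011, -0.0005,  0.0005,  0.002 ,  0.0013, -0.0006,  0.0002]), 'joint_efforts': array([  0.0008, -65.831 ,   1.3637, -40.5821,   0.0168,   0.0031,
         0.    ]), 'eef_pos': array([ 0.1901, -0.6216,  0.2563]), 'tcp_rot': array([-0.    ,  0.989 ,  0.1478, -0.    ]), 'ft_force': array([ 0.3721, -0.1953, -0.3785]), 'ft_torque': array([ 0.0079, -0.0178,  0.0037]), 'grasp_force': 0.0, 'grip_width': 0.08582919504229963}
```

View images.

View pics/t0.png

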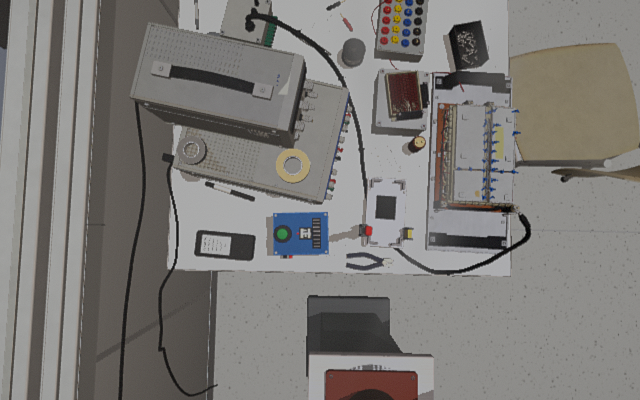

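View pics/s0.png

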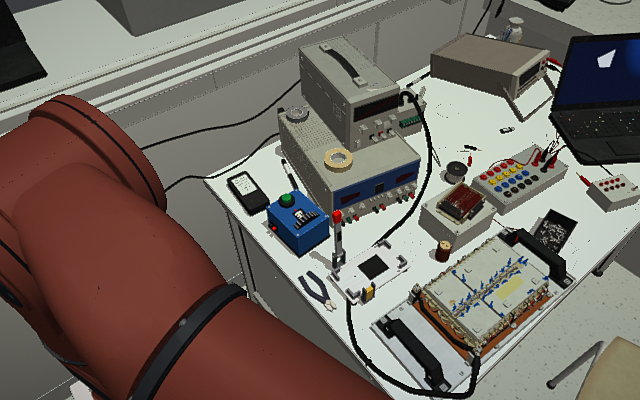

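```bash
python3 - <<'E'
from h import *
np.set_printoptions(precision=4,suppress=True)
t=snapshot('top');s=snapshot('scene')
for n,z in (('brick_center',.032),('wheel',.084),('window',.084),('start',.084),('nest_seat',.02),('hold_bar',.1)):
  for nm,p in (('top',t),('scene',s)):
    for o in models.outline_of(p,n)[:1]:
        m=o['mask'];c=cv2.findContours(m.astype(np.uint8),0,1)[0];c=max(c,key=cv2.contourArea)[:,0]
        w=np.array([atz(p,u,z)[:2] for u in c]).astype(np.float32)
        r=cv2.minAreaRect(w*1000);print(n,nm,round(o['confidence'],2),m.sum(),np.round(r[0],1),np.round(r[1],1),round(r[2],1), 'centroid',atz(p,np.argwhere(m).mean(0)[::-1],z))
im=t['image'][160:280,180:450,::-1]
im=np.hstack([im]);cv2.imwrite('pics/c1.png',cv2.resize(im,None,fx=2.95,fy=2.95,interpolation=cv2.INTER_CUBIC))
print([ (n,[px(t,n)[0][1] for t in (snapshot('top'),snapshot('top'))]) for n in ('brick_center','nest_seat')])
E
```

```text
brick_center top 0.7 2359 [451.1 183.8] [114.2 137.7] 1.6 centroid [0.4547 0.1845 0.032 ]
brick_center scene 0.74 1092 [416.1 362.5] [167.7  72. ] 85.4 centroid [0.4154 0.3592 0.032 ]
wheel top 0.64 336 [457.3 160.8] [70.5 44.8] 1.2 centroid [0.4573 0.154  0.084 ]
wheel scene 0.61 259 [455.6 158. ] [67.4 46.6] 6.0 centroid [0.4558 0.1515 0.084 ]
window top 0.89 2437 [452.2 183.1] [108.  132.3] 1.2 centroid [0.4554 0.1832 0.084 ]
window scene 0.93 2769 [442.9 158.9] [134.7 182.8] 2.5 centroid [0.4399 0.1521 0.084 ]
start top 0.59 224 [675.1 -90.6] [32.1 46.4] 46.0 centroid [ 0.6746 -0.0907  0.084 ]
start scene 0.61 77 [463.3 236. ] [27.8 26. ] 50.9 centroid [0.464  0.2357 0.084 ]
nest_seat top 0.62 2902 [513.  -33.8] [137.3 175.2] 87.2 centroid [ 0.5091 -0.0301  0.02  ]
nest_seat scene 0.57 3238 [512.6  36.7] [186.8 250.7] 2.6 centroid [ 0.5078 -0.015   0.02  ]
hold_bar scene 0.58 342 [486.6  59. ] [136.7  21.9] 51.1 centroid [0.4871 0.0579 0.1   ]
[('brick_center', [array([227.2 , 245.32]), array([224., 244.])]), ('nest_seat', [array([384.512, 209.8  ]), array([383.232, 212.2  ])])]
```

View pics/c1.png

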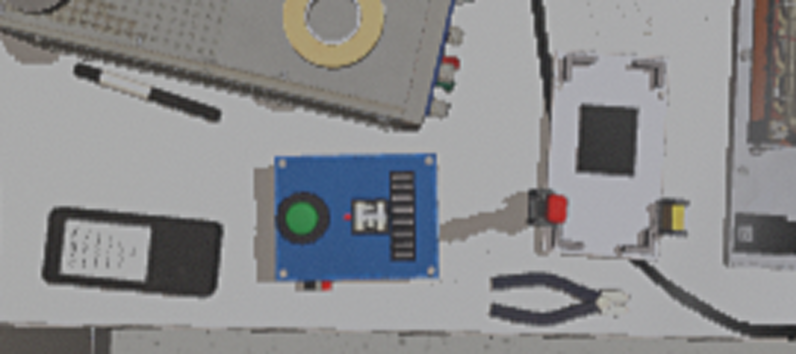

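```bash
cat >> h.py <<'E'
def proj(p,X):
    T=np.linalg.inv(np.array(p['pose']));c=(T[:3,:3]@np.atleast_2d(X).T).T+T[:3,3];q=(np.array(p['K'])@c.T).T;return q[:,:2]/q[:,2:]
def inframe(o,yaw,L):
    c,s=np.cos(yaw),np.sin(yaw);return np.array(L,float)@np.array([[c,s,0],[-s,c,0],[0,0,1]])+o
E
python3 - <<'E'
from h import *
from scipy.optimize import least_squares
np.set_printoptions(precision=4,suppress=True)
t=snapshot('top');s=snapshot('scene')
g=t['image'].astype(int)
def rect(mask,z,box):
    m=np.zeros(mask.shape,np.uint8);y0,y1,x0,x1=box;m[y0:y1,x0:x1]=mask[y0:y1,x0:x1];m=cv2.morphologyEx(m,cv2.MORPH_CLOSE,np.ones((9,9)))
    c=max(cv2.findContours(m,0,1)[0],key=cv2.contourArea)[:,0]
    r=cv2.minAreaRect(np.array([atz(t,u,z)[:2]*1000 for u in c],np.float32));print(np.round(r[0],1),np.round(r[1],1),round(r[2],2))
rect((g.max(2)<90),.032,(225,265,190,258))
rect((g[:,:,2]-g[:,:,0]>50),.084,(200,265,265,335))
# nest: marks seat, catch, hinge over both cameras
obs=[]
for k in range(3):
  for nm in ('top','scene'):
    p=snapshot(nm)
    for n,L in (('nest_seat',[0,0,.02]),('catch',[-.05,-.056,.061]),('bar_hinge',[-.05,.057,.061])):
      for c,u in px(p,n)[:1]:
        if c>.5: obs.append((p,L,u,nm,n))
f=lambda v:np.concatenate([(proj(p,inframe([v[0],v[1],0],v[2],[L]))[0]-u)/1. for p,L,u,_,_ in obs])
r=least_squares(f,[.51,-.03,0],loss='soft_l1');print('nest',r.x)
for o,e in zip(obs,r.fun.reshape(-1,2)): print(o[3],o[4],e)
x,y,yw=r.x
out=[]
for p,b,k in ((t,(175,255,345,425),7),(s,(225,325,310,430),5)):
    y0,y1,x0,x1=b;im=cv2.resize(p['image'][y0:y1,x0:x1,::-1],None,fx=k,fy=k,interpolation=cv2.INTER_CUBIC)
    for L,col in (([[.088,.05,.02],[.088,-.05,.02],[-.088,-.05,.02],[-.088,.05,.02]],(0,0,255)),([[.0765,.0365,.036],[.0765,-.0365,.036],[-.0765,-.0365,.036],[-.0765,.0365,.036]],(0,200,0))):
        q=(proj(p,inframe([x,y,0],yw,L))+.5-[x0,y0])*k
        cv2.polylines(im,[q.astype(np.int32)],True,col,1)
    out.append(cv2.resize(im,(int(im.shape[1]*480/im.shape[0])*2//3,320)))
cv2.imwrite('pics/c2.png',np.hstack(out))
E
```

```text
[422.  372.7] [147.1  64.1] 85.8
[456.8 182. ] [ 99.  129.5] 1.65
nest [ 0.5155 -0.0288 -0.0476]
top nest_seat [-1.192  -0.9646]
top catch [25.3521 23.7069]
top bar_hinge [ 0.1349 -1.7137]
scene nest_seat [0.4842 0.4636]
scene catch [-1.8359  0.5941]
scene bar_hinge [-0.7855 -0.0481]
top nest_seat [ 1.496  -3.4046]
top catch [-1.4639  0.9069]
top bar_hinge [ 2.0549 -1.9537]
scene nest_seat [ 2.0842 -0.5364]
scene catch [-0.7479 -1.1259]
scene bar_hinge [-2.7055  0.9519]
top nest_seat [1.304  0.0354]
top catch [-1.4639 -4.9331]
top bar_hinge [1.6069 0.7663]
scene nest_seat [-0.9238 -0.5364]
scene catch [ 0.6601 -2.6859]
scene bar_hinge [-1.8735  2.3519]
```

View pics/c2.png

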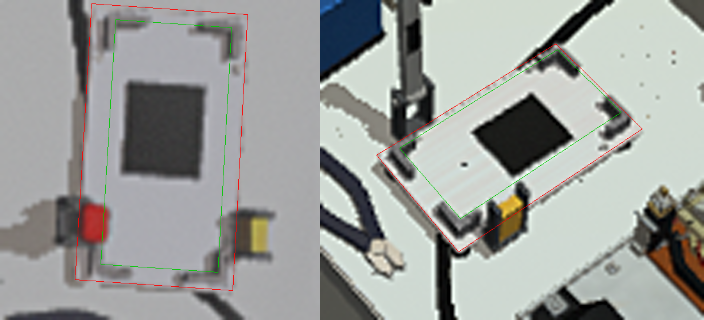

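The pictures show the supply at left (top image ~226,246), the timer at centre, and the nest at right with its bar upright at ~(368,230). I'm moving over the supply first.

```bash
python3 -m crank '[[1,45,25,8,0.06],[1,45,25,8,0.06],[1,45,25,8,0.06],[1,45,25,8,0.06],[1,45,25,8,0.06],[1,45,25,8,0.06],[1,30,30,0,0.06],[1,0,55,0,0.06],[1,0,55,0,0.06],[1,0,55,0,0.06]]' 40
python3 -m crank '[[1,0,55,0,0.06],[1,0,55,0,0.06],[1,0,55,0,0.06],[1,-10,55,0,0.06],[1,-10,55,0,0.06],[1,-10,55,0,0.06],[1,-10,55,0,0.06],[1,-10,55,0,0.06],[1,-10,55,0,0.06],[1,0,40,0,0.06]]'
```

```text
time: 4.85
eef_pos: [0.49, -0.2748, 0.3043]
tcp_rot: [0.0, 0.901, 0.434, 0.0]
ft_force: [0.3, 0.0, -0.2]
grip_width: 0.0852
grasp_force: 0.0
time: 6.1
eef_pos: [0.4289, 0.261, 0.3049]
tcp_rot: [0.0, 0.731, 0.682, 0.001]
ft_force: [0.3, -0.9, 0.6]
grip_width: 0.0857
grasp_force: 0.0
```

```bash
python3 -m crank '[[1,-3,45,-10,0],[1,-3,45,-30,0],[1,-3,34,-40,0],[1,0,0,-50,0],[1,0,0,-50,0],[1,0,0,0,0],[1,0,0,0,0]]'
python3 - <<'E'
from h import *
np.set_printoptions(precision=4,suppress=True)
t=snapshot('top');s=snapshot('scene')
a=[cv2.resize(p['image'][b[0]:b[1],b[2]:b[3],::-1],(400,300),interpolation=cv2.INTER_CUBIC) for p,b in ((t,(205,280,175,275)),(s,(150,240,200,320)))]
e=arm.sense()['eef_pos'];print(e)
for im,p,b in ((a[0],t,(205,175,4)),(a[1],s,(150,200,10/3))):
  for L in ([[.0725,.0325,.032],[.0725,-.0325,.032],[-.0725,-.0325,.032],[-.0725,.0325,.032]],):
    q=(proj(p,inframe([.420,.375,0],np.deg2rad(85.8),L))+.5-[b[1],b[0]])*b[2];cv2.polylines(im,[q.astype(np.int32)],True,(0,0,255),1)
cv2.imwrite('pics/c3.png',np.hstack(a))
E
```

```text
time: 6.98
eef_pos: [0.4217, 0.3833, 0.1263]
tcp_rot: [-0.0, 0.733, 0.68, 0.001]
ft_force: [-0.0, -0.5, 0.6]
grip_width: 0.0854
grasp_force: 0.0
[0.4221 0.3834 0.1268]
```

View pics/c3.png

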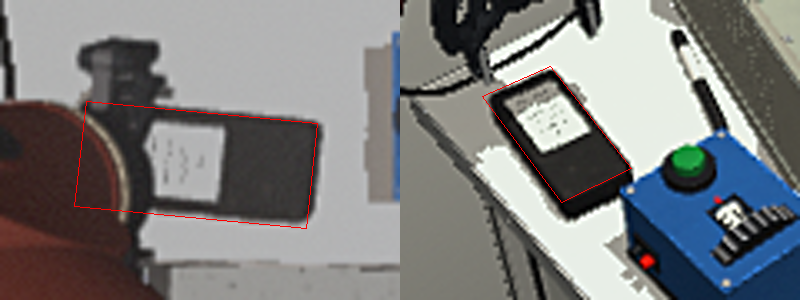

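```bash
python3 -m crank '[[1,0,0,-40,0],[1,0,0,-36,0],[1,0,0,-20,0],[1,0,0,0,0],[0,0,0,0,0],[0,0,0,0,0],[0,0,0,0,0],[0,0,0,0,0]]' 60
python3 -m crank '[[0,0,0,0,0],[0,0,0,20,0],[0,0,0,40,0],[0,0,0,50,0],[0,0,0,50,0],[0,0,0,50,0],[0,0,0,50,0]]'
```

```text
time: 8.07
eef_pos: [0.4223, 0.3835, 0.0305]
tcp_rot: [0.0, 0.733, 0.68, 0.002]
ft_force: [-0.5, -1.4, 5.1]
grip_width: 0.0639
grasp_force: 66.6
time: 8.95
eef_pos: [0.4202, 0.3824, 0.2915]
tcp_rot: [0.0, 0.732, 0.681, 0.0]
ft_force: [0.5, 0.2, -3.9]
grip_width: 0.0636
grasp_force: 68.1
```

```bash
python3 -m crank '[[0,0,-30,10,-0.1],[0,0,-45,0,-0.1],[0,0,-45,0,-0.1],[0,0,-45,0,-0.1],[0,0,-45,0,-0.1],[0,0,-45,0,-0.1],[0,0,-45,0,-0.1],[0,10,-45,0,-0.1],[0,20,-40,0,-0.1],[0,20,-20,0,-0.1]]'
python3 -m crank '[[0,20,-6,0,-0.1],[0,15,0,0,-0.1],[0,13,0,0,-0.1],[0,5,0,0,-0.1],[0,0,0,0,-0.1],[0,0,0,0,-0.046],[0,0,0,0,0],[0,0,0,0,0]]'
```

```text
time: 10.2
eef_pos: [0.471, -0.0243, 0.2997]
tcp_rot: [0.0, 0.97, 0.244, 0.0]
ft_force: [0.7, 0.9, -3.3]
grip_width: 0.064
grasp_force: 68.2
time: 11.2
eef_pos: [0.5239, -0.0282, 0.299]
tcp_rot: [-0.0, 1.0, -0.024, 0.0]
ft_force: [-0.0, -0.2, -3.4]
grip_width: 0.0637
grasp_force: 68.2
```

```bash
python3 -m crank '[[0,0,0,-50,0],[0,0,0,-50,0],[0,0,0,-50,0],[0,0,0,-40,0],[0,0,0,-25,0],[0,0,0,0,0],[0,0,0,0,0],[0,0,0,0,0]]'
python3 - <<'E'
from h import *
np.set_printoptions(precision=4,suppress=True)
t=snapshot('top');s=snapshot('scene')
e=arm.sense()['eef_pos'];print(e)
o=[]
for p,b,k in ((t,(170,257,345,432),4.6),(s,(230,310,315,415),4)):
  im=cv2.resize(p['image'][b[0]:b[1],b[2]:b[3],::-1],(400,400) if k>4.5 else (400,320),interpolation=cv2.INTER_CUBIC);k=400/(b[3]-b[2])
  zb=e[2]-.0305
  for L,c,col,yw in (([[.0725,.0325,.032],[.0725,-.0325,.032],[-.0725,-.0325,.032],[-.0725,.0325,.032]],[e[0]-.008,e[1],zb],(0,0,255),-.0476),([[.0765,.0365,.036],[.0765,-.0365,.036],[-.0765,-.0365,.036],[-.0765,.0365,.036]],[.5155,-.0288,0],(0,200,0),-.0476)):
    q=(proj(p,inframe(c,yw,L))+.5-[b[2],b[0]])*k;cv2.polylines(im,[q.astype(np.int32)],True,col,1)
  o.append(im[:320] if k>4.5 and im.shape[0]==400 else im)
o[0]=o[0][:320]
cv2.imwrite('pics/c4.png',np.hstack(o))
E
```

```text
time: 12.2
eef_pos: [0.5251, -0.0286, 0.0849]
tcp_rot: [0.0, 1.0, -0.025, 0.001]
ft_force: [0.1, -0.6, -3.1]
grip_width: 0.0639
grasp_force: 68.1
[ 0.5247 -0.0286  0.0844]
```

View pics/c4.png

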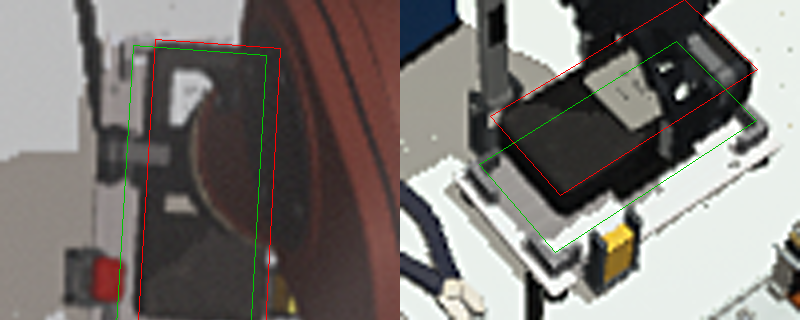

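```bash
python3 -m crank '[[0,0,0,-10,0],[0,0,0,-8,0],[0,0,0,-6,0],[0,0,0,0,0]]';python3 -m crank '[[0,0,0,-4,0],[0,0,0,0,0],[0,0,0,0,0]]'
```

```text
time: 12.8
eef_pos: [0.5236, -0.0285, 0.0585]
tcp_rot: [-0.0, 1.0, -0.025, -0.001]
ft_force: [0.6, 0.7, -3.5]
grip_width: 0.0639
grasp_force: 68.3
time: 13.18
eef_pos: [0.5242, -0.0285, 0.0554]
tcp_rot: [-0.0, 1.0, -0.025, 0.0]
ft_force: [-0.3, 0.2, -3.4]
grip_width: 0.064
grasp_force: 68.3
```

```bash
python3 -m crank '[[0,0,0,-3,0],[0,0,0,-2,0],[0,0,0,0,0],[0,0,0,0,0]]';python3 -m crank '[[1,0,0,0,0],[1,0,0,0,0],[1,0,0,0,0],[1,0,0,0,0]]'; python3 -m crank '[[1,0,0,10,0],[1,0,0,40,0],[1,0,0,50,0],[1,0,0,50,0],[1,0,-30,50,0],[1,0,-60,20,0],[1,0,-60,0,0],[1,0,-40,0,0]]'
python3 - <<'E'
from h import *
np.set_printoptions(precision=4,suppress=True)
t=snapshot('top');s=snapshot('scene')
o=[]
for p,b in ((t,(170,250,345,445)),(s,(190,290,310,435))):
  im=cv2.resize(p['image'][b[0]:b[1],b[2]:b[3],::-1],(400,320),interpolation=cv2.INTER_CUBIC);k=400/(b[3]-b[2])
  o.append(im)
cv2.imwrite('pics/c5.png',np.hstack(o))
for n in ('brick_center','nest_seat','bar_hinge','bar_grip'):
    a=px(s,n);b=px(t,n);print(n,a[:1],b[:1],*(tri(s,a[0][1],t,b[0][1]) if a and b else ()))
E
```

```text
time: 13.68
eef_pos: [0.524, -0.0286, 0.0505]
tcp_rot: [0.0, 1.0, -0.025, -0.0]
ft_force: [-3.7, 0.5, 3.5]
grip_width: 0.0635
grasp_force: 69.1
time: 14.18
eef_pos: [0.5241, -0.0286, 0.0503]
tcp_rot: [-0.0, 1.0, -0.025, 0.0]
ft_force: [-0.2, 0.3, -0.1]
grip_width: 0.0851
grasp_force: 0.0
time: 15.18
eef_pos: [0.5235, -0.221, 0.2713]
tcp_rot: [0.001, 1.0, -0.026, 0.001]
ft_force: [0.2, 0.7, 0.9]
grip_width: 0.0858
grasp_force: 0.0
brick_center [(0.62, array([371.072, 263.88 ]))] [(0.58, array([386.496, 212.   ]))] [ 0.5151 -0.0303  0.0426] 0.0066250716526065866
nest_seat [(0.71, array([367.296, 270.   ]))] [(0.63, array([384.128, 213.72 ]))] [ 0.5099 -0.0277  0.0188] 0.0024783370083676444
bar_hinge [(0.9, array([339.392, 252.2  ]))] [(0.82, array([365.632, 231.6  ]))] [0.465  0.0257 0.0735] 0.004437194084613489
bar_grip [(0.83, array([336.384, 214.52 ]))] [(0.45, array([371.776, 228.8  ]))] [0.4683 0.0337 0.2017] 0.005668887841776624
```

View pics/c5.png

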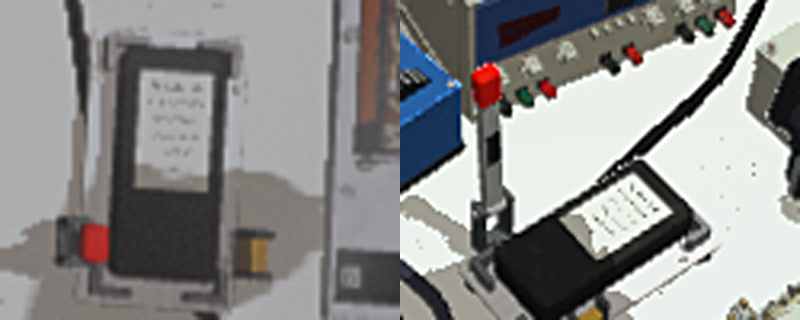

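```bash
python3 - <<'E'
from h import *
np.set_printoptions(precision=4,suppress=True)
t=snapshot('top');s=snapshot('scene')
print(tri(s,(372,322),t,(427,247)))
a=[cv2.resize(p['image'][b[0]:b[1],b[2]:b[3],::-1],(400,400),interpolation=cv2.INTER_CUBIC) for p,b in ((t,(190,260,400,470)),(s,(270,370,345,445)))]
cv2.imwrite('pics/c6.png',np.hstack(a))
E
```

```text
(array([ 0.4274, -0.1361,  0.0208]), np.float64(0.0008790714159691632))
```

View pics/c6.png

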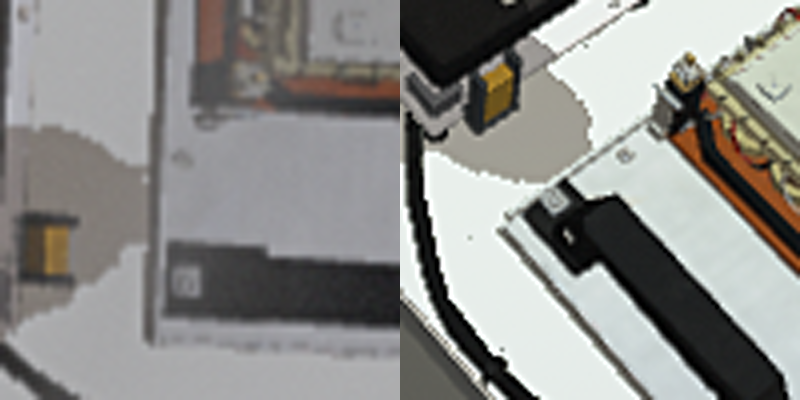

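```bash
python3 -m crank '[[0,-5,30,4,0.157],[0,-5,30,0,0.157],[0,-5,30,0,0.157],[0,-5,30,0,0.157],[0,-5,30,0,0.157],[0,-5,30,0,0.157],[0,-5,30,0,0.157],[0,-5,30,0,0.157],[0,-5,30,0,0.157],[0,-5,26,0,0.157]]'
python3 -m crank '[[0,-5,0,0,0],[0,0,0,-35,0],[0,0,0,-30,0],[0,0,0,0,0]]'
```

```text
time: 17.02
eef_pos: [0.4737, 0.0796, 0.2742]
tcp_rot: [0.0, 0.722, 0.691, 0.0]
ft_force: [0.2, -0.8, 0.3]
grip_width: -0.0004
grasp_force: 0.0
time: 17.52
eef_pos: [0.4678, 0.0771, 0.2075]
tcp_rot: [-0.001, 0.725, 0.688, -0.002]
ft_force: [-0.1, 0.6, 0.8]
grip_width: 0.0002
grasp_force: 0.0
```

```bash
python3 -m crank '[[0,0,-28,0,0],[0,0,-32,-2,0],[0,-1,-15,-5,0],[0,0,-15,-5,0],[0,-1,-13,-9,0],[0,0,-13,-9,0],[0,-1,-20,-7,0],[0,-1,-17,-8,0]]'
python3 -m crank '[[0,0,-10,-16,0],[0,-1,-10,-16,0],[0,0,-4,-18,0],[0,0,-2,-10,0],[0,0,0,-8,0],[0,0,0,0,0]]'
```

```text
time: 18.52
eef_pos: [0.4649, -0.0757, 0.1633]
tcp_rot: [-0.0, 0.725, 0.689, -0.0]
ft_force: [-0.2, 0.2, 1.0]
grip_width: -0.0001
grasp_force: 0.1
time: 19.27
eef_pos: [0.4639, -0.1005, 0.0956]
tcp_rot: [-0.0, 0.724, 0.689, -0.0]
ft_force: [-0.2, -0.2, 0.5]
grip_width: 0.0001
grasp_force: 0.0
```

```bash
python3 -m crank '[[0,0,-2,-2,0],[0,0,0,-2,0],[0,0,0,0,0]]';python3 -m crank '[[0,0,0,-2,0],[0,0,0,-2,0],[0,0,0,0,0]]'
```

```text
time: 19.65
eef_pos: [0.4645, -0.1031, 0.0929]
tcp_rot: [0.001, 0.725, 0.689, 0.0]
ft_force: [-2.3, 0.4, 7.1]
grip_width: -0.0003
grasp_force: 3.6
time: 20.02
eef_pos: [0.4651, -0.1032, 0.0918]
tcp_rot: [0.001, 0.725, 0.689, -0.0]
ft_force: [-17.0, 2.7, 46.6]
grip_width: -0.0
grasp_force: 22.9
```

```bash
python3 -m crank '[[0,0,0,8,0],[0,0,0,40,0],[0,0,-30,60,0],[0,0,-60,50,0],[0,0,-40,0,0],[0,0,0,0,0]]'
python3 - <<'E'
from h import *
np.set_printoptions(precision=4,suppress=True)
t=snapshot('top');s=snapshot('scene')
a=[cv2.resize(p['image'][b[0]:b[1],b[2]:b[3],::-1],(400,300),interpolation=cv2.INTER_CUBIC) for p,b in ((t,(202,262,265,345)),(s,(180,240,260,340)),(t,(180,255,345,445)),(s,(220,310,315,435)))]
cv2.imwrite('pics/c7.png',np.vstack([np.hstack(a[:2]),np.hstack(a[2:])]))
for n in ('brick_center','catch','bar_hinge','bar_grip','wheel_top','window','start_top'):
    a=px(s,n);b=px(t,n);print(n,a[:1],b[:1],*(tri(s,a[0][1],t,b[0][1]) if a and b else ()))
E
```

```text
time: 20.78
eef_pos: [0.4634, -0.2223, 0.2323]
tcp_rot: [0.001, 0.726, 0.687, -0.0]
ft_force: [-0.4, 1.3, 0.9]
grip_width: -0.0
grasp_force: 0.0
brick_center [(0.9, array([372.032, 263.32 ]))] [(0.63, array([387.712, 212.92 ]))] [ 0.5136 -0.0328  0.049 ] 0.009134516456375731
catch [(0.69, array([369.92, 285.48]))] [(0.96, array([412.096, 234.4  ]))] [ 0.4606 -0.0855  0.0732] 0.0043769453340815325
bar_hinge [(0.8, array([339.328, 253.12 ]))] [(0.78, array([363.968, 230.   ]))] [0.4682 0.0288 0.0636] 0.0032865470181434988
bar_grip [(0.85, array([373.824, 291.8  ]))] [(0.72, array([419.392, 233.32 ]))] [ 0.4611 -0.1024  0.0689] 0.0014984055332596083
wheel_top [(0.55, array([305.088, 213.48 ]))] [(0.6, array([318.4 , 232.52]))] [0.4578 0.141  0.1138] 0.0035527999131406275
window [(0.8, array([298.496, 214.   ]))] [(0.84, array([309.12, 231.88]))] [0.4564 0.1639 0.092 ] 0.00855497599540435
start_top [(0.54, array([290.688, 195.4  ]))] []
```

View pics/c7.png

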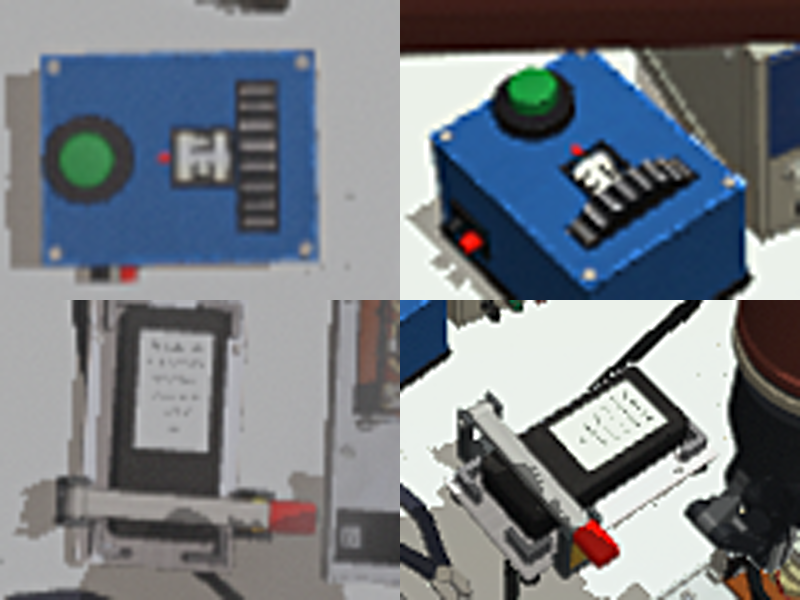

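```bash
cat >> h.py <<'E'
def tframe(t):
    g=t['image'].astype(int);m=np.zeros((400,640),np.uint8);m[195:265,265:340]=(g[:,:,2]-g[:,:,0]>50)[195:265,265:340]
    m=cv2.morphologyEx(m,cv2.MORPH_CLOSE,np.ones((17,17)))
    c=max(cv2.findContours(m,0,1)[0],key=cv2.contourArea)[:,0]
    r=cv2.minAreaRect(np.array([atz(t,u,.084)[:2]*1000 for u in c],np.float32));return r
def rectify(p,c,yaw,hx,hy,n=1.0,z=.084):
    xs=np.arange(hx,-hx-.01,-n)/1000;ys=np.arange(hy,-hy-.01,-n)/1000
    L=[[x,y,0] for x in xs for y in ys];q=proj(p,inframe([c[0],c[1],z],yaw,L)).reshape(len(xs),len(ys),2).astype(np.float32)
    return cv2.remap(cv2.cvtColor(p['image'],cv2.COLOR_RGB2GRAY),q[...,0],q[...,1],cv2.INTER_CUBIC)
def asc(a):
    for r in a: print(''.join(' .:-=+*#%@'[int(v)*10//256] *2 for v in r))
E
python3 - <<'E'
from h import *
t=snapshot('top');s=snapshot('scene');r=tframe(t);print(r)
for u in ((316.4,233.4),(305.4,233.4),(282.4,233.6)): print(atz(t,u,.085))
c=atz(t,(305.4,233.4),.084)
for p in (t,s): asc(rectify(p,c,.029,16,14,1.3)); print('---')
E
```

```text
((456.8057861328125, 182.02133178710938), (98.96991729736328, 129.3402557373047), 1.645257830619812)
[0.45660839 0.14446572 0.085     ]
[0.45605697 0.17034648 0.085     ]
[0.45443556 0.22442367 0.085     ]
::::::::::::::::::::::::::::::::::::::::::--
::::::::::::::::::::::::::::::::::::::::::::
::::----------::::::::::::::::--------::::::
::--==++++++==----::::::::::--==++++==--::..
--==++********++======--::::--++####++--::::
--==**######****++++++====--==**####**==::::
--==**######************++--==**####**==::::
--==**####****++++++++====----**####++--::..
--==**####**++++====--------==**####**==::..
--==**####**++================**####**==::..
--==**####**++++++++++++++++++**####**++--::
--==**####**********************####**++==::
--==**####**********##**********####****==::
--==**####******++******++++++**####****==::
--==**####****++++++****++==++**####**++==::
--==**####**++====++****++====**####**++--::
--==**####**==--==++##**++----**####**++--::
--==**####**==--==++****++--==**####**==--::
--==**####**++------====----==**####**==::::
--==++****++==--::::::::::::--++****++-
[... 663 characters left out ...]
=----======++**++==++
..::++%%@@@@@@@@%%########**########++==----
..--++%%@@@@@@@@@@@@@@@@@@@@@@@@@@%%++::    
..::**@@@@@@@@@@@@@@@@@@@@@@@@@@@@@@++..    
  ::++%%@@@@%%####%%@@@@@@%%%%@@@@@@**::    
  ..==##@@@@%%**++**%%@@@@##++**@@@@##--....
  ..--##@@@@@@##==++##@@@@%%++==##@@%%==::::
    ::++@@@@@@%%++++##@@@@@@++--++##%%++====
    ..==##@@@@@@++==++@@@@%%==::==##%%**++++
..    ::==##@@%%++..::==**++::  ::++**==----
..    ....::==++==..    ::::..  ..::::..    
..    ..      ....                  ..      
..........      ..      ......              
::::::::::::::::::::::::::::::::::..........
------------------------------------::::----
--------------------------------------==++**
---
```

```bash
python3 -m crank '[[0.45,-3,36,5,-0.149],[0.45,-3,37,0,-0.149],[0.45,-3,37,0,-0.149],[0.45,-3,37,0,-0.149],[0.45,-3,37,0,-0.149],[0.45,-3,37,0,-0.149],[0.45,-2,37,0,-0.149],[0.45,-2,37,0,-0.149],[0.45,-1,37,0,-0.149],[0.45,0,37,0,-0.149]]' 25
python3 -m crank '[[0.45,0,0,-40,0],[0.45,0,0,-40,0],[0.45,0,0,-10,0],[0.45,0,0,0,0]]'
```

```text
time: 22.92
eef_pos: [0.441, 0.1513, 0.2372]
tcp_rot: [0.0, 1.0, 0.013, 0.0]
ft_force: [0.1, -0.0, -0.1]
grip_width: 0.0386
grasp_force: 0.0
time: 23.42
eef_pos: [0.4412, 0.1502, 0.1473]
tcp_rot: [-0.0, 1.0, 0.015, -0.0]
ft_force: [0.7, -0.1, 0.2]
grip_width: 0.0384
grasp_force: 0.0
```

```bash
python3 -m crank '[[0.45,-1,-6,-20,0],[0.45,0,0,-15,0],[0.45,0,0,0,0],[0,0,0,0,0],[0,0,0,0,0],[0,0,0,0,0]]' 25
python3 -m crank '[[0,4,0,1.4,0],[0,4,0,1,0],[0,4,0,0.7,0],[0,4,0,0.1,0],[0,4,0,-0.1,0],[0,4,0,-0.7,0],[0,4,0,-1,0],[0,4,0,-1.4,0],[0,0,0,0,0]]'
python3 -m crank '[[0.45,0,0,0,0],[0.45,0,0,0,0],[0.45,-16,0,5,0],[0.45,-16,0,-5,0],[0.45,0,0,0,0]]'
python3 - <<'E'
from h import *
s=snapshot('scene');asc(rectify(s,[.456,.1703],.029,16,14,1.3))
E
```

```text
time: 24.18
eef_pos: [0.4406, 0.1455, 0.1129]
tcp_rot: [-0.001, 1.0, 0.016, 0.001]
ft_force: [-1.5, 5.3, 6.8]
grip_width: 0.0149
grasp_force: 28.3
time: 25.3
eef_pos: [0.4723, 0.1466, 0.113]
tcp_rot: [-0.001, 1.0, 0.016, 0.001]
ft_force: [-1.8, 9.3, 6.2]
grip_width: 0.0146
grasp_force: 31.8
time: 25.92
eef_pos: [0.4393, 0.1434, 0.1117]
tcp_rot: [0.001, 1.0, 0.015, -0.0]
ft_force: [0.9, 0.0, 0.0]
grip_width: 0.0381
grasp_force: 0.0
                  ......              ..::::
                ........              ......
                ........        ....::::::..
              ..........        ..::==++==--
........      ......  ..        ..::==****==
..........                      ..::--++++==
............                      ..::::::::
      ........                      ....    
          ......                            
            ......                  ....    
                ..        ..        ........
                      ........        ......
                        ........          ..
                        ..::::::..          
                        ..::----::....      
                        ..::--====--::..    
                          ..::==++++++--..  
                            ..::++****==..  
                              ..--++++--..  
                                ..----::....
                                  ..::..::::
                                    ..::----
                              ........::::::
..                          ................
....                          ..::::......
```

```bash
python3 -m crank '[[0.45,1,2,1,0],[0,0,0,0,0],[0,0,0,0,0],[0,0,0,0,0]]'
python3 -m crank '[[0,4,0,1.4,0],[0,4,0,1,0],[0,4,0,0.7,0],[0,4,0,0.1,0],[0,4,0,-0.1,0],[0,4,0,-0.7,0],[0,4,0,-1,0],[0,4,0,-1.4,0],[0,0,0,0,0]]'
python3 -m crank '[[0.45,0,0,0,0],[0.45,0,0,0,0],[0.45,-15,0,40,0],[0.45,-15,-40,60,0],[0.45,0,-60,0,0],[0.45,0,-60,0,0],[0.45,0,-40,0,0]]'
python3 - <<'E'
from h import *
t=snapshot('top');s=snapshot('scene')
for p in (t,s): asc(rectify(p,[.456,.1703],.029,16,14,1.3)); print('---')
E
```

```text
time: 26.48
eef_pos: [0.4415, 0.1457, 0.1132]
tcp_rot: [0.0, 1.0, 0.015, 0.0]
ft_force: [-0.7, -2.9, 4.1]
grip_width: 0.0151
grasp_force: 26.7
time: 27.6
eef_pos: [0.4731, 0.1468, 0.1131]
tcp_rot: [-0.0, 1.0, 0.016, -0.0]
ft_force: [-2.7, 0.4, 6.0]
grip_width: 0.0151
grasp_force: 29.6
time: 28.48
eef_pos: [0.445, -0.0507, 0.2041]
tcp_rot: [0.0, 1.0, 0.014, 0.0]
ft_force: [0.3, 0.8, -0.2]
grip_width: 0.0383
grasp_force: 0.0
--::::::::::::::::--------::::::::::::------
::::::--------::::::::::::::::::::--::::::::
::----======----::::::::::::----====--::::::
----++****++++----::::::----==++++++==--::::
--++**####****++==--========++**####++--::::
--++**%%%%##**++++++++++****####%%%%**==::::
--++**####**++++++**################**==::::
--++**####**++==++++********########**==::..
--++**####**++++====++====++**######**==::..
--++**######**++++++++======++**####**==--..
--++**######********++++==--==**####**++--::
--++**##########******++++--==**######**==::
--++**########********++++====**######**==::
--++**######**++============++**######**==::
--++**######**++======++++++**########**==:
[... 884 characters left out ...]
===----++****++==--==
..::++%%@@@@@@@@%%%%%%**++==--++####==::..::
..--**%%@@@@@@%%%%@@@@##++====**@@%%++..    
..::**%%@@@@@@##====++==----==**%%@@++..    
  ::++%%@@@@@@##==::::::..::==++##%%**::    
  ..==##@@@@@@%%##++======++**##@@@@##==::::
  ..--**@@@@@@@@@@%%%%%%%%%%@@@@@@@@@@**====
  ..::**@@@@@@@@@@@@@@@@@@@@@@@@@@@@@@**++++
    ::++%%@@@@@@@@@@@@@@@@@@@@@@@@@@##**++++
    ..==**##%%@@##++====++==++**##**++--::::
    ..::----======..    ..    ::----::      
..    ....    ....                ....      
..........                                  
::::::::::::::::::::::::::::::::::..........
--------------------------------------::----
----------------------------------------====
---
```

```bash
python3 -m crank '[[0.45,-1,50,0,0],[0.45,-1,50,0,0],[0.45,-1,50,0,0],[0.45,-1,46,-20,0],[0.45,0,0,-40,0],[0.45,0,0,-31,0],[0.45,0,0,0,0]]'
```

```text
time: 29.45
eef_pos: [0.4396, 0.1487, 0.1113]
tcp_rot: [-0.0, 1.0, 0.016, -0.002]
ft_force: [0.7, -0.0, -0.3]
grip_width: 0.0385
grasp_force: 0.0
```

```bash
python3 -m crank '[[0,0,0,0,0],[0,0,0,0,0],[0,0,0,0,0]]'
```

```text
time: 29.82
eef_pos: [0.4419, 0.1459, 0.1142]
tcp_rot: [0.002, 1.0, 0.014, 0.0]
ft_force: [-2.9, -8.8, 3.4]
grip_width: 0.0148
grasp_force: 28.1
```

```bash
python3 -m crank '[[0,4,0,1.4,0],[0,4,0,1,0],[0,4,0,0.7,0],[0,4,0,0.1,0],[0,4,0,-0.1,0],[0,4,0,-0.7,0],[0,4,0,-1,0],[0,4,0,-1.4,0],[0,0,0,0,0]]'
python3 -m crank '[[0.45,0,0,0,0],[0.45,0,0,0,0],[0.45,-15,0,40,0],[0.45,-15,-40,60,0],[0.45,0,-60,0,0],[0.45,0,-60,0,0],[0.45,0,-40,0,0]]'
python3 - <<'E'
from h import *
t=snapshot('top');s=snapshot('scene')
for p in (t,s): asc(rectify(p,[.456,.1703],.029,16,14,1.3)); print('---')
E
```

```text
time: 30.95
eef_pos: [0.4741, 0.147, 0.1145]
tcp_rot: [0.001, 1.0, 0.015, 0.001]
ft_force: [-2.0, -5.0, 3.9]
grip_width: 0.0148
grasp_force: 29.4
time: 31.82
eef_pos: [0.4455, -0.0484, 0.2046]
tcp_rot: [0.001, 1.0, 0.014, 0.001]
ft_force: [-0.0, -0.1, 0.1]
grip_width: 0.0384
grasp_force: 0.0
--::::::::::::::::::::::--::::::::::::------
::::::--------------::------::::----::::::::
::----========--------------==--====--::::::
----++**++++++++++++++++++++++++++++==--::::
--==**######******************######++==::::
--++**%%%%##****************####%%%%**==::::
--++**######++==========++++**######**==::::
--++**####**++====++++++++****######**==::::
--++**####**++++++**********########**==--::
--++**####**++====++++++++****######**==--::
--++**####**++======++====++****####**++--::
--++**####**++======++======++**######**==::
--++**####**++====++++++==--==**######**==::
--++**####**++====++****++====**######**==::
--++**####**++====++**++++====**######**==::
--++**####**++++==++++======++**######++==::
--++**######**********++++++**######**++--::
--++**##############################**==--
[... 750 characters left out ...]
+##%%####@@%%++::..::
..::++%%@@@@@@%%++----========++####++====--
..--**%%@@@@@@%%++--==++++==--++####**++====
..::**%%@@@@@@##--..--##%%**==++####**++==--
  ::++%%@@@@%%**::  ::##@@##==++%%%%**==::..
  ..==##@@@@@@**--..::++**==::--##@@##--..  
  ..--**@@@@@@%%++----====--::::++%%##--    
    ::++@@@@@@@@%%++==++++++**++++****==..  
    ..==##@@@@@@@@%%**####%%@@@@%%####++::..
..    ::==**%%@@%%##********##%%##****++----
..    ....::======--::::----------======--++
..    ..      ....                ..------==
..........                          ......::
::::::::::::::::::::::::::::::::........    
------------------------------------::::..  
----------------------------------------::..
---
```

```bash
python3 - <<'E'
from h import *
t=snapshot('top');s=snapshot('scene')
a=[cv2.resize(rectify(p,[.456,.175],.029,20,28,.5),None,fx=3.4,fy=3.4,interpolation=cv2.INTER_CUBIC) for p in (t,s)]
cv2.imwrite('pics/c8.png',np.hstack(a))
for n in ('start_top',):
    a=px(s,n);b=px(t,n);print(n,a[:1],b[:1])
g=t['image'].astype(int);m=(g[:,:,1]-g[:,:,0]>40)&(g[:,:,1]-g[:,:,2]>30);m[:,:265]=0;m[:,340:]=0;m[:200]=0;m[262:]=0
q=np.argwhere(m).mean(0)[::-1];print(m.sum(),q,atz(t,q,.094))
E
```

```text
start_top [(0.75, array([297.984, 214.92 ]))] [(0.66, array([281.92, 235.08]))]
90 [281.83333333 233.44444444] [0.45496574 0.22493772 0.094     ]
```

View pics/c8.png

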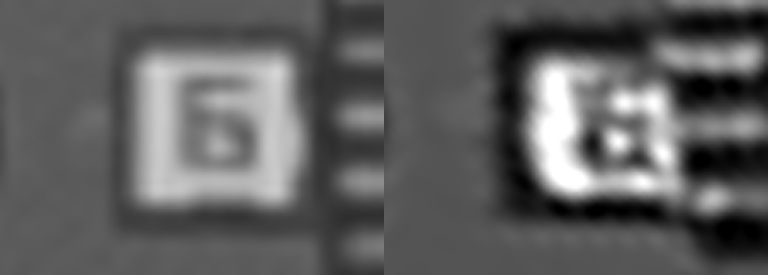

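The window shows a clear 6, centred (digit rows 78–168 in a window of rows 48–208). Next is the start button.

```bash
python3 -m crank '[[0,2,40,0,0],[0,2,40,0,0],[0,2,40,0,0],[0,2,40,0,0],[0,2,40,0,0],[0,0,40,0,0],[0,0,33,0,0],[0,0,0,-30,0],[0,0,0,-25,0],[0,0,0,0,0]]'
```

```text
time: 33.38
eef_pos: [0.454, 0.2282, 0.1476]
tcp_rot: [0.0, 1.0, 0.017, -0.002]
ft_force: [-0.1, -0.4, 0.5]
grip_width: 0.0005
grasp_force: 0.0
```

```bash
for i in 1 2 3; do python3 -m crank '[[0,0,0,-3,0],[0,0,0,-3,0],[0,0,0,0,0]]' | egrep 'eef_pos|ft_f'; done
```

```text
eef_pos: [0.4558, 0.2273, 0.1432]
ft_force: [0.1, 0.1, 0.7]
eef_pos: [0.4555, 0.2272, 0.1365]
ft_force: [0.1, 1.0, 0.6]
eef_pos: [0.4556, 0.2273, 0.1307]
ft_force: [-0.8, 0.5, 1.0]
```

```bash
python3 -m crank '[[0,0,-2,-4,0],[0,0,0,0,0]]'|egrep 'eef_pos|ft_f'; for i in 1 2 3; do python3 -m crank '[[0,0,0,-2,0],[0,0,0,0,0]]' | egrep 'eef_pos|ft_f'; done
```

```text
eef_pos: [0.4558, 0.2257, 0.1269]
ft_force: [0.1, 2.5, 4.3]
eef_pos: [0.4558, 0.2257, 0.1251]
ft_force: [-1.0, 1.5, 7.2]
eef_pos: [0.4559, 0.2258, 0.1247]
ft_force: [-8.4, -3.4, 28.0]
eef_pos: [0.456, 0.226, 0.1243]
ft_force: [-16.1, -8.5, 49.3]
```

```bash
python3 -m crank '[[0,0,0,15,0],[0,0,0,40,0],[0,0,0,50,0],[0,-10,-50,20,0],[0,0,-50,0,0],[0,0,-60,0,0],[0,0,-60,0,0],[0,0,-60,0,0],[0,0,0,0,0],[0,0,0,0,0]]'
python3 - <<'E'
from h import *
np.set_printoptions(precision=4,suppress=True)
t=snapshot('top');s=snapshot('scene');asc(rectify(t,[.456,.1703],.029,12,12,1.3))
for n in ('brick_center','bar_grip','cutter_center','marker_center','capacitor_center'):
    print(n,px(s,n)[:1],px(t,n)[:1])
E
```

```text
time: 36.75
eef_pos: [0.4453, -0.0544, 0.2455]
tcp_rot: [-0.0, 1.0, 0.015, -0.0]
ft_force: [0.2, 0.5, 0.2]
grip_width: -0.0002
grasp_force: 0.0
==++**++++++++++++++++++++++++**++==::
++########****************######**++--
**##%%####**++++++********####%%##++--
**######**++==========++++**##%%##++--
**######**====++++**++****########++--
**######**++++++**##****##########++--
**######**======++++++****########++==
**######**========++====++**######**==
**######**======++++======**######**++
**######**====++++++==----++########++
**######**====++****++====++########++
**######**++==++++**++====++######**++
**######**++++==++++======**######**==
**########**********++++****######**==
**##############################**++--
**##########**************######**++--
++**********++==++++++++++++******==--
--==========--------------========--::
::::::::::::::::::::::::::::::::::::::
brick_center [(0.59, array([368.32, 262.6 ]))] [(0.72, array([386.688, 211.   ]))]
bar_grip [(0.84, array([372.096, 295.   ]))] [(0.68, array([419.008, 232.08 ]))]
cutter_center [(0.49, array([442.624, 250.8  ]))] [(0.59, array([370.368, 261.   ]))]
marker_center [(0.57, array([288.32, 169.52]))] [(0.55, array([230.272, 191.68 ]))]
capacitor_center [(0.67, array([367.616, 269.12 ]))] [(0.62, array([415.808, 142.4  ]))]
```

```bash
python3 -c "
from plant import arm
print(arm.finish_job())"
```

```text
the job is handed in; nothing more can be done
None
```

I've handed the job in; it returned no verdict, but my last checks showed every step done in order: supply seated flat in the nest, bar home in its catch, 6 centred in the window, start button pressed to its stop and released, and the cutters, marker and capacitor not visibly moved.

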